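# Fetch the clamped bearing cap from behind the parts

## Task

The bearing cap held in the clamping fixture has to be measured. First stand all three parts that are in front of it (piston, gear, pedestal) in the black side tray; only then swing the hold-down bar right up, slide the cap out towards the front and lay it flat on the middle of the stone measuring plate, its long side along the plate's long side. Finally stand each of the three parts back, upright, where it stood before, and never tip any of them over.

Things in the scene. Friction and masses are not known exactly. Their poses are not given: they have to be found in the camera images.
- fixture: Dark steel plate 240 x 240 x 12 mm, fixed. Origin: centre of underside; x from its open front (robot side) to the back stop. Rails 6 mm high at y = +-24 to +-32, x = 2 to 97 mm. Back stop at x = 99 with a lip over the cap's rear from x = 80 mm, 49 to 57 mm above bench. Hinge blocks at y = 90, x = 1 to 66, 60 mm high; bar rest at x = 48, y = -95, 42 mm high.
- hold_bar (a joint): Hinge of blue hold-down bar, rad: 0 = down over the cap (starts 0 to 0.03), 1.57 upright, stop 1.75; up means over 1.3. Axis along fixture x at fixture y = 90, 52 mm above bench; free end at -y rises, goes to +y. Stiff: stays where left, lifts with about 3 N. Bar 178 x 38 x 6 mm at fixture x = 14 to 52; a flange hanging 16 mm down in front of the cap stops it sliding out.
- bar_grip (a point): Point on the axis of a bare steel rod, 12 mm diameter, along fixture x, at the bar's free end; the rod juts 28 mm from the bar towards fixture -x, this point is 12 mm from its tip. 165 mm from the hinge axis along the bar and 4 mm above it (down: fixture x = -2, y = -75, 56 mm above bench). Pinch from above, fingers closing along fixture y; the rod may turn in the fingers.
- cap: Bearing cap: grey cast block 70 (x) x 44 (y) x 34 (z) mm, 38 x 18 mm arch beneath, two dark holes on top; 0.3 kg. Origin: centre of underside. Starts on the fixture plate at about fixture x = 60, y = 0 mm, x along fixture x, between the rails, its rear under the lip: with the bar up, slide it 20 to 50 mm to fixture -x, then lift. Grip across the 44 mm at mid-length, fingertips above the rails.
- piston: Piston standing crown up: aluminium cylinder, 52 mm diameter, 50 mm high, three dark ring grooves; 0.26 kg. Origin: centre of its underside, z up. Starts on the fixture plate (12 mm up) at one of three places about (-84,-84), (-43,0), (-84,84) mm in the fixture frame; gear and pedestal stand at the other two, in changing order. Each returns to its own place.
- gear: Dark toothed gear lying flat on the fixture plate, 57 mm over the teeth, 16 mm thick, with a bright round hub on top, 28 mm diameter, reaching 50 mm above the underside; 0.3 kg. Origin: centre of its underside, z up. Grip the hub.
- pedestal: Rocker pedestal on the fixture plate: grey cast upright block, 30 mm thick along its x, foot 50 mm along y and 14 mm high, upper part 34 mm along y with a rounded top 58 mm high and a dark bore along x; 0.22 kg. Origin: centre of its underside, z up. Grip across the 30 mm.
- tray: Black low side tray, 260 (x) x 150 (y) mm outside, walls 5 mm thick and 18 mm high, floor 5 mm above the bench; fixed, left or right of the fixture. Origin: centre of its underside, x along its long side. Empty at the start; all three parts must stand upright in it at the same time.
- plate: Dark grey stone measuring plate, 130 (x) x 100 (y) mm, 25 mm high, flat top; fixed, on the other side of the fixture from the tray. Origin: centre of its underside, x along its long side.
There are look-alikes about, which are no part of the job. What is shaped like the cap but orange or yellow is not meant.

How it is judged:
On the way, in this order (a step that is already met when the one before it is completed fails the run):
1. all three parts stand upright in the tray at the same time, set down and still (x of piston in the frame of tray between -0.125 and 0.125 m and y of piston in the frame of tray between -0.07 and 0.07 m and z of piston in the frame of tray between 0 and 0.01 m and angle between each of piston, gear, pedestal's own z axis and vertical below 0.12 rad and linear speed of each of piston, gear, pedestal below 0.02 m/s and x of gear in the frame of tray between -0.125 and 0.125 m and y of gear in the frame of tray between -0.07 and 0.07 m and z of gear in the frame of tray between 0 and 0.01 m and x of pedestal in the frame of tray between -0.125 and 0.125 m and y of pedestal in the frame of tray between -0.07 and 0.07 m and z of pedestal in the frame of tray between 0 and 0.01 m), for 0.2 s.
2. the hold-down bar is swung up (beyond 1.3 rad) (value of joint hold_bar above 1.3 rad), for 0.2 s.
3. the cap lies on the middle of the measuring plate (horizontal distance between cap and plate below 0.015 m and z of cap in the frame of plate between 0.021 and 0.03 m and angle between the x axis of cap and the x axis of plate, either way round below 0.2 rad and angle between cap's own z axis and vertical below 0.12 rad and linear speed of cap below 0.02 m/s), for 0.2 s.
At the end, for the whole second after the job is handed in: Cap flat on the measuring plate, within 15 mm of its centre, long sides parallel within 0.2 rad; piston, gear and pedestal each upright (0.12 rad) within 15 mm of their starting places, any yaw; all at rest. The bar may be up or down (all of step 3 and distance of each of piston, gear, pedestal from where it was at the start of the episode below 0.015 m and angle between each of piston, gear, pedestal's own z axis and vertical below 0.12 rad and linear speed of each of piston, gear, pedestal below 0.02 m/s); the robot touches nothing.
It fails at once if the piston, gear or pedestal is tipped over (more than 0.5 rad) (angle between any of piston, gear, pedestal's own z axis and vertical above 0.5 rad).
It also fails if it takes over 147 s, if anything falls off the work surface, if the arm or the gripper's body presses on something with over 40 N, if the wrist force passes 120 N, or if a joint passes its speed limit or range.

## Robot

A 6-joint arm with a two-finger parallel gripper is mounted at the origin on the work surface. World frame = base frame: x ahead of the robot, y to its left, z up, the work surface at z = 0. Lengths are in m, angles in rad, forces in N, time in s.
With the tool pointing down it reaches from about 0.4 to 0.825 m from the base axis. Payload 7 kg.
Tool frame: the origin (TCP) lies midway between the tips of the shut fingers; the grasp point (between the pads) lies 19 mm behind it (grip_point_offset is the distance from the TCP to the grasp point, in m); z points along the fingers, y is the line along which they close (so a half turn about z gives the same grasp; the last joint's range is limited). The gripper opens to 88 mm and grips with 3 to 60 N. Pads are 19 mm wide; open, the fingers measure 130 mm over their backs; the gripper's body (78 mm by 193 mm) begins 47 mm behind the grasp point.
Start: joints at [1.39, 0.359, 0.012, 0, -1.224, -0.288], TCP at [0.305, 0.602, 0.227] pointing down, gripper open.
Joint ranges: [-3.07, 3.07], [-1.43, 2.12], [-1.02, 1.25], [-3.03, 1.67], [-3.05, -0], [-3.03, 3.03]. Speed limits (rad/s): [2.39, 2.39, 3.01, 3.14, 3.14, 3.14].

## Interface

Orientations are given as [roll, pitch, yaw] about the fixed x, y, z axes, in that order (R = Rz(yaw) Ry(pitch) Rx(roll)).
In Python, from station import get_state, grab_frame, camera_params, job_done, grip_point_offset gives the robot as it stands.
- The arm moves only by the shell command python3 -m creep 'ROWS' [FORCE]. ROWS is JSON, a list that holds one entry, the list of rows, each a list of 7 numbers: the finger opening in cm, from 0 to 8.76, then the shift along the tool's x, y, z in cm, then the turn, a rotation vector about the tool's x, y, z in rad. In form: [[[fingers, tx, ty, tz, wx, wy, wz], ...]]. A call has 1 to 20 rows; each row is the pose to reach, as a shift and turn from the pose commanded when the call began, along the tool's axes at that moment; what a row does not reach only later rows make up. A row lasts 1/8 s, in which the tool goes at most 62.5 mm and 10.7 degrees, less where a joint would pass 70% of its speed; a pose out of reach is approached as far as the arm can. A call with a gripper value outside its range is refused whole. The fingers move at their own pace and stop on an object; FORCE is the grip in N (left out, the last holds). Time passes only in rows, so rows that repeat a pose let the fingers close. It gives the time, the measured TCP pose, the force, the opening and the grip force at its end, in the units of the state.
- get_state(): the state, without advancing time (a new reading comes with each control period).
- grab_frame(name): name is "scene" or "top"; returns the picture (384x512x3 uint8, blue, green, red); there is no depth.
- camera_params(name): a dict with "vertical_fov" (degrees; the focal length in pixels is half the picture's height over the tangent of half this angle, whatever the lens; pixels are square), "cx", "cy" (the principal point, pixels), "view" (4x4, takes a point from world to camera coordinates). Camera axes: x right, y down, z forward; pixel columns grow to the right and rows downward; lengths in m; the calibration is good to about 2 mm. A picture is of the moment at which its call begins. camera_params takes no time and is no camera call.
- job_done(): hands the job in; it is judged then, once.
The state is a dict: "t": time; "q": joint angles; "qd": joint speeds; "joint_efforts": joint torques, N m; "eef_pos": TCP position; "ee_rot": TCP orientation; "force": force on the tool from outside, world axes, zero at the start; "moment": the same for the moment, N m; "width": finger opening in m; "gripper_force": force on a finger pad.
Only numpy, scipy, OpenCV 4.12 (cv2) and the standard library are available. Lean on these libraries where they do the work, as an engineer would, in place of code of your own. Each camera call takes 0.05 s, during which the arm holds its last target. There are 200 camera calls.

## Working session

There is one attempt and no reset: what is moved stays moved. The work goes in short steps, Python scripts to look and compute and a shell command to move; the robot and the scene stay as the last step left them, time stands still between calls to the robot, and variables do not carry over. Pictures are saved under pics/ and viewed, at most 15 in all, crops included, and the job is handed in when it is done.

```bash
ls; mkdir -p pics
python3 - <<'E'
from station import *
import cv2
print(get_state()); print(grip_point_offset)
for n in("scene","top"):
    print(n,camera_params(n)); cv2.imwrite(f"pics/{n}0.png",grab_frame(n))
E
```

```text
pics
{'t': 0.0, 'q': array([ 1.39011767e+00,  3.59377342e-01,  1.10774038e-02, -4.08959742e-04,
       -1.22407563e+00, -2.88101312e-01]), 'qd': array([-7.28700188e-05,  1.43761301e-03,  6.34710550e-04, -5.49968848e-04,
       -5.96432182e-04, -4.79297595e-04]), 'joint_efforts': array([ 6.50367638e-04, -5.82714164e+01,  2.93042511e+01,  6.99714705e+00,
        6.67290558e-03, -1.60158006e-04]), 'eef_pos': array([0.304748  , 0.60174952, 0.22562632]), 'ee_rot': array([ 3.13996926e+00, -8.01600556e-05, -4.68919180e-01]), 'force': array([ 0.92615477, -0.12241049, -0.00567469]), 'moment': array([0.03798225, 0.01580575, 0.00564561]), 'gripper_force': 0.0, 'width': 0.0876840230193079}
0.0188
scene {'vertical_fov': 53.68739107039736, 'cx': 251.9015153114672, 'cy': 189.96812414569396, 'view': array([[ 0.8735657 ,  0.48661383, -0.00948388, -0.49084575],
       [ 0.36508463, -0.66803466, -0.64841569, -0.15498461],
       [-0.32186361,  0.56297129, -0.76122739,  1.10450902],
       [ 0.        ,  0.        ,  0.        ,  1.        ]])}
top {'vertical_fov': 49.393383267965994, 'cx': 254.71469151237275, 'cy': 186.33504031141808, 'view': array([[-0.00577626, -0.99994486, -0.00876992,  0.01306201],
       [-0.98926164,  0.00699492, -0.14598795,  0.57106995],
       [ 0.14604124,  0.00783248, -0.9892475 ,  1.10854042],
       [ 0.        ,  0.        ,  0.        ,  1.        ]])}
```

View pics/top0.png

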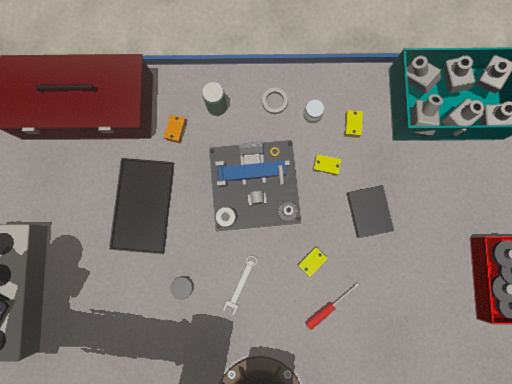

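View pics/scene0.png

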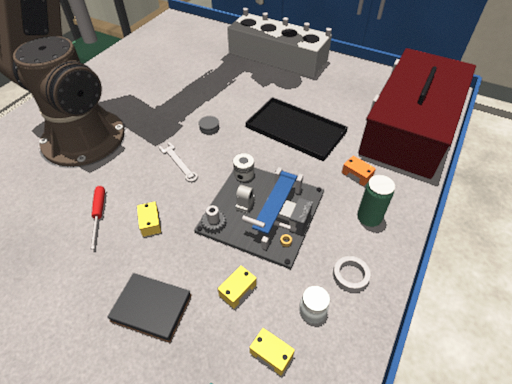

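The top view has x up and y left. The tray is at about (142,205), the plate at (370,210) and the fixture at (255,186). The piston is at (226,216), the gear at (288,211) and the pedestal at (257,198). Next I'll measure the outlines.

```bash
cat > h.py <<'E'
import numpy as np, cv2
from station import *
np.set_printoptions(precision=4,suppress=True)
def cam(n):
    p=camera_params(n); f=192/np.tan(np.radians(p["vertical_fov"]/2)); V=np.array(p["view"])
    return f,p["cx"],p["cy"],V[:3,:3],V[:3,3]
def ray(n,uv):
    f,cx,cy,R,t=cam(n); d=R.T@np.array([(uv[0]-cx)/f,(uv[1]-cy)/f,1]); return -R.T@t,d
def onz(n,uv,z):
    o,d=ray(n,uv); return o+d*(z-o[2])/d[2]
def proj(n,P):
    f,cx,cy,R,t=cam(n); c=R@np.asarray(P)+t; return np.array([cx+f*c[0]/c[2],cy+f*c[1]/c[2]])
def tri(uvt,uvs):
    (o1,d1),(o2,d2)=ray("top",uvt),ray("scene",uvs)
    s=np.linalg.lstsq(np.stack([d1,-d2],1),o2-o1,rcond=None)[0]; a,b=o1+d1*s[0],o2+d2*s[1]
    return (a+b)/2,np.linalg.norm(a-b)
E
python3 - <<'E'
from h import *
im=cv2.imread("pics/top0.png"); g=im.max(2)
for nm,(x0,y0,x1,y1),th,z,s in(("tray",(95,145,190,265),60,.018,(.26,.15)),("plate",(335,175,405,247),100,.025,(.13,.1)),("fix",(200,130,310,240),100,.012,(.24,.24))):
    m=(g[y0:y1,x0:x1]<th).astype(np.uint8)*255
    m=cv2.morphologyEx(m,cv2.MORPH_OPEN,np.ones((3,3)))
    cs=cv2.findContours(m,0,1)[0]; c=max(cs,key=cv2.contourArea)+np.array([x0,y0])
    r=cv2.minAreaRect(c); b=cv2.boxPoints(r); W=np.array([onz("top",p,z) for p in b])[:,:2]
    print(nm,r,"\n",b,"\n",W,W.mean(0),[np.linalg.norm(W[i]-W[(i+1)%4]) for i in range(4)],[np.arctan2(*(W[(i+1)%4]-W[i])[::-1]) for i in range(2)])
a=cv2.resize(im[130:240,200:310],None,fx=7,fy=7,interpolation=cv2.INTER_CUBIC)[:600*2]
cv2.imwrite("pics/c1.png",cv2.resize(im[130:240,195:315],(654,600),interpolation=cv2.INTER_CUBIC))
s=cv2.imread("pics/scene0.png")
cv2.imwrite("pics/c2.png",cv2.resize(s[145:265,185:335],(750,600),interpolation=cv2.INTER_CUBIC))
E
```

```text
tray ((118.0, 195.5), (3.0, 2.0), 90.0) 
 [[117. 194.]
 [119. 194.]
 [119. 197.]
 [117. 197.]] 
 [[0.5556 0.3973]
 [0.5556 0.3916]
 [0.5471 0.3913]
 [0.5471 0.3969]] [0.5513 0.3943] [np.float64(0.005645112410554082), np.float64(0.008512086979970879), np.float64(0.005639113746525357), np.float64(0.008512741352931898)] [np.float64(-1.5777029899714337), np.float64(-3.099811747942705)]
plate ((369.6825866699219, 210.9578857421875), (47.14554214477539, 37.17677307128906), 77.00537872314453) 
 [[346.2697 192.1686]
 [382.4944 183.809 ]
 [393.0955 229.7472]
 [356.8708 238.1068]] 
 [[ 0.5554 -0.2454]
 [ 0.5783 -0.3472]
 [ 0.4504 -0.3699]
 [ 0.4282 -0.2696]] [ 0.5031 -0.308 ] [np.float64(0.10435155209998408), np.float64(0.12980175082610454), np.float64(0.10265580545104912), np.float64(0.12945807164104858)] [np.float64(-1.35018467177978), np.float64(-2.9664921341075585)]
fix ((271.5, 181.0), (4.0, 9.0), 90.0) 
 [[267. 179.]
 [276. 179.]
 [276. 183.]
 [267. 183.]] 
 [[ 0.5963 -0.0253]
 [ 0.5962 -0.0508]
 [ 0.5847 -0.0507]
 [ 0.5849 -0.0252]] [ 0.5905 -0.038 ] [np.float64(0.025503257232468476), np.float64(0.01147381272206362), np.float64(0.02546717866765804), np.float64(0.011475848095079344)] [np.float64(-1.5780249021025892), np.float64(3.128376149600481)]
```

View pics/c1.png

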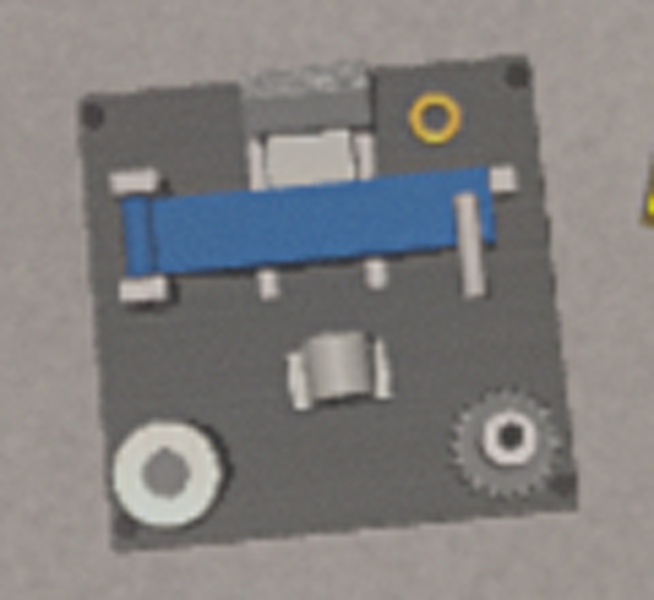

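View pics/c2.png

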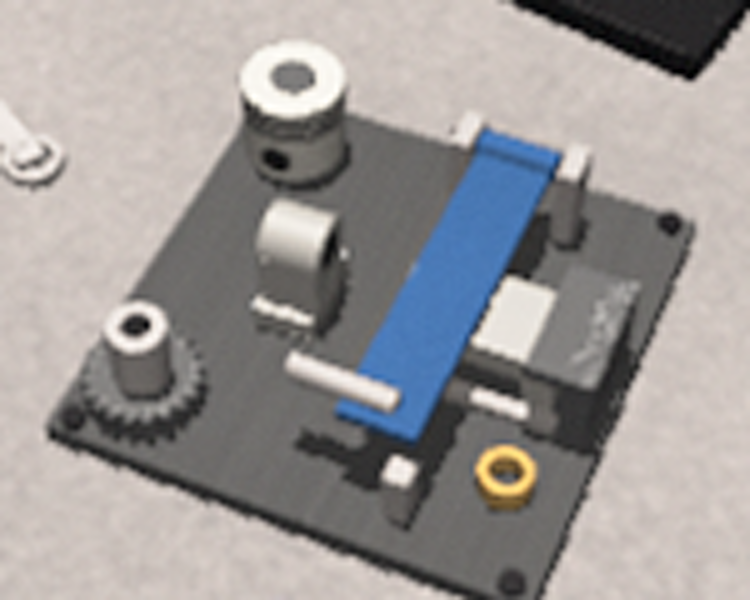

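The top crop shows the fixture corners at crop pixels (78,97), (527,56), (578,510) and (113,550). The piston top is at (168,473), the hub at (511,437) and the pedestal at (337,366), with its foot ears left and right, so its thickness lies along fixture x. The bar is down. The yellow nut is only a distractor.

Run:
```python
from h import *
im=cv2.imread("pics/top0.png"); g=im.max(2)
def rect(x0,y0,x1,y1):
    th,m=cv2.threshold(cv2.GaussianBlur(g[y0:y1,x0:x1],(3,3),0),0,255,cv2.THRESH_BINARY_INV+cv2.THRESH_OTSU)
    c=max(cv2.findContours(m,0,1)[0],key=cv2.contourArea)+np.array([x0,y0]); return th,c
for nm,box,z in(("tray",(95,145,190,265),.018),("fix",(203,135,305,236),.012)):
    th,c=rect(*box); r=cv2.minAreaRect(c); b=cv2.boxPoints(r); W=np.array([onz("top",p,z) for p in b])[:,:2]
    print(nm,th,b.tolist(),"\n",W,W.mean(0),[np.linalg.norm(W[i]-W[(i+1)%4]) for i in range(4)])
s=5.45
C=np.array([[78,97],[527,56],[578,510],[113,550]])/s+[195,130]
W=np.array([onz("top",p,.012) for p in C])[:,:2]
print(W,[np.linalg.norm(W[i]-W[(i+1)%4]) for i in range(4)]); o=W.mean(0)
ax=(W[0]+W[1]-W[2]-W[3]); yaw=np.arctan2(ax[1],ax[0]); ay=(W[0]+W[3]-W[1]-W[2]);print("fix",o,yaw,np.arctan2(-ay[0],ay[1]))
R=np.array([[np.cos(yaw),-np.sin(yaw)],[np.sin(yaw),np.cos(yaw)]])
for n,p,z,q in(("piston",(168,473),.062,(293,75)),("gear",(511,437),.062,(136,325)),("ped",(337,366),.07,(299,222)),("rod tip",(476,292),.06,(293,358)),("rod inner",(465,200),.06,(390,402))):
    uv=np.array(p)/s+[195,130]; P=onz("top",uv,z); q=np.array(q)/5+[185,145]
    print(n,P,"fixture",R.T@(P[:2]-o),"tri",*tri(uv,q), onz("scene",q,z))
```

```text
tray 110.0 [[108.78312683105469, 248.74905395507812], [119.30262756347656, 155.82672119140625], [174.4822540283203, 162.07345581054688], [163.96275329589844, 254.99578857421875]] 
 [[0.4033 0.4136]
 [0.6654 0.3954]
 [0.646  0.2373]
 [0.3854 0.2605]] [0.525  0.3267] [np.float64(0.2626966764364332), np.float64(0.15927131167829148), np.float64(0.2616102795218859), np.float64(0.15414589501348547)]
fix 129.0 [[207.15875244140625, 147.3072052001953], [292.74432373046875, 139.0247344970703], [300.865966796875, 222.9484405517578], [215.2803955078125, 231.2309112548828]] 
 [[ 0.6898  0.1455]
 [ 0.7122 -0.1005]
 [ 0.4714 -0.1185]
 [ 0.4499  0.1202]] [0.5808 0.0117] [np.float64(0.24698442297386233), np.float64(0.24148753087178526), np.float64(0.2397201283366205), np.float64(0.24121490160404785)]
[[ 0.6883  0.1393]
 [ 0.7086 -0.0974]
 [ 0.4697 -0.119 ]
 [ 0.4508  0.119 ]] [np.float64(0.23755089632510218), np.float64(0.23987465471459876), np.float64(0.23873219637590645), np.float64(0.23840088646539837)]
fix [0.5793 0.0105] 0.08777689788646525 0.08236984078212643
piston [0.4862 0.0871 0.062 ] fixture [-0.086   0.0845] tri [0.4877 0.0883 0.0601] 0.0032725125459322282 [0.4899 0.0878 0.062 ]
gear [ 0.5029 -0.0817  0.062 ] fixture [-0.0842 -0.0851] tri [ 0.5042 -0.0811  0.0587] 0.002628665879885023 [ 0.5068 -0.0822  0.062 ]
ped [0.5377 0.0037 0.07  ] fixture [-0.0421 -0.0031] tri [0.5397 0.0045 0.0619] 0.0025261122472943843 [ 0.5442 -0.0006  0.07  ]
rod tip [ 0.5755 -0.0657  0.06  ] fixture [-0.0105 -0.0756] tri [ 0.5763 -0.0649  0.0614] 0.0025694190713001666 [ 0.5767 -0.0631  0.06  ]
rod inner [ 0.6222 -0.061   0.06  ] fixture [ 0.0364 -0.0749] tri [ 0.6235 -0.0609  0.0554] 0.0010842122318934558 [ 0.6254 -0.0634  0.06  ]
```

```bash
cat >> h.py <<'E'
from scipy.spatial.transform import Rotation as Ro
def to(p,yaw):
    s=get_state(); R0=Ro.from_euler("xyz",s["ee_rot"]); d=R0.inv().apply(np.array(p)-s["eef_pos"])*100
    w=(R0.inv()*Ro.from_euler("xyz",[np.pi,0,yaw])).as_rotvec(); print("t",s["t"],"shift",d.round(2),"turn",w.round(3))
FO,FY=np.array([.580,.011]),.085
def fx(x,y): return FO+np.array([[np.cos(FY),-np.sin(FY)],[np.sin(FY),np.cos(FY)]])@[x,y]
E
python3 -c "
from h import *
to([.487,.0875,.12],.085)"
```

```text
t 0.1 shift [39.49 37.63 10.63] turn [ 0.001  0.    -0.554]
```

```bash
python3 -m creep '[[[8,39.5,37.6,5,0,0,-0.554],[8,39.5,37.6,5,0,0,-0.554],[8,39.5,37.6,5,0,0,-0.554],[8,39.5,37.6,5,0,0,-0.554],[8,39.5,37.6,5,0,0,-0.554],[8,39.5,37.6,5,0,0,-0.554],[8,39.5,37.6,5,0,0,-0.554],[8,39.5,37.6,5,0,0,-0.554],[8,39.5,37.6,5,0,0,-0.554],[8,39.5,37.6,10.6,0,0,-0.554],[8,39.5,37.6,10.6,0,0,-0.554],[8,39.5,37.6,10.6,0,0,-0.554]]]' 25; python3 -c "
from h import *
for n in('scene','top'): cv2.imwrite(f'pics/{n}1.png',grab_frame(n))
to([.487,.0875,.025],.085)"
```

```text
t: 1.6
eef_pos: [0.4881, 0.0888, 0.1218]
ee_rot: [3.141, -0.001, 0.086]
force: [0.8, 0.4, 0.5]
width: 0.0801
gripper_force: 0.0
t 1.7 shift [-0.19  0.18  9.74] turn [-0.001 -0.003  0.002]
```

View pics/scene1.png

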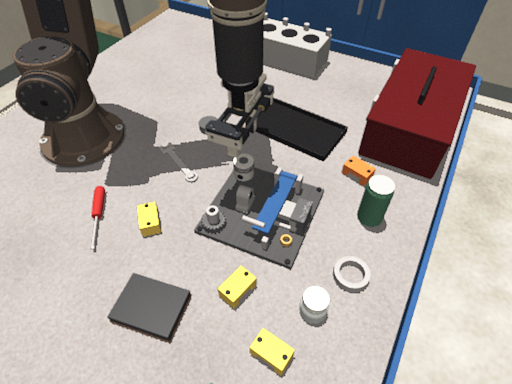

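The gripper is above the piston, with its wide side apparently along y. I'll overlay the 193 mm body extent on the zoomed view before descending, because it matters later near the upright bar.

Run:
```python
from h import *
out=[]
p=get_state()["eef_pos"];c,s=np.cos(.085),np.sin(.085)
for n,b in(("scene",(180,20,310,180)),("top",(150,130,290,290))):
    im=cv2.imread(f"pics/{n}1.png"); x0,y0,x1,y1=b
    k=375/(x1-x0); a=cv2.resize(im[y0:y1,x0:x1],None,fx=k,fy=k,interpolation=cv2.INTER_CUBIC)
    for h in(.066,.15):
      for hx,hy,col in((.039,.0965,(0,255,0)),):
        q=[proj(n,p+[c*u-s*v,s*u+c*v,h]) for u,v in((hx,hy),(hx,-hy),(-hx,-hy),(-hx,hy))]
        cv2.polylines(a,[((np.array(q)-[x0,y0])*k).astype(np.int32)],True,col if h<.1 else (0,0,255),1)
    out.append(a[:430])
H=min(a.shape[0] for a in out); cv2.imwrite("pics/c3.png",np.hstack([a[:H] for a in out]))
```

```text
(no output)
```

View pics/c3.png

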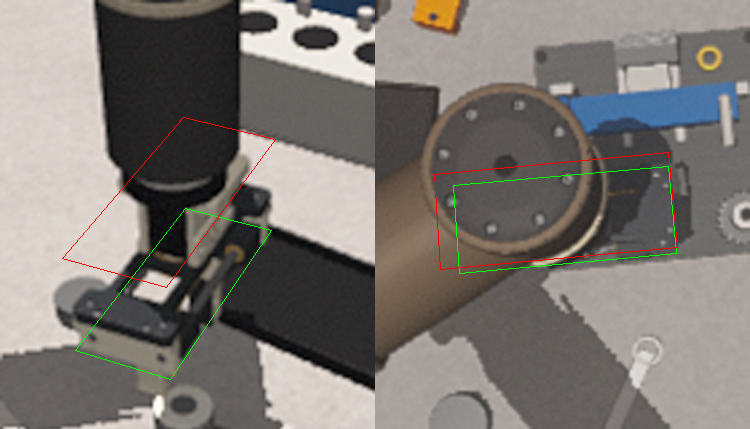

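The overlay confirms it: the low slab of the gripper body is 193 mm wide along the closing axis. That will matter at the cap. Now I'll pick the piston.

```bash
python3 -m creep '[[[8,-0.2,0.2,5,0,0,0],[8,-0.2,0.2,9.7,0,0,0],[8,-0.2,0.2,9.7,0,0,0],[8,-0.2,0.2,9.7,0,0,0],[4,-0.2,0.2,9.7,0,0,0],[4,-0.2,0.2,9.7,0,0,0],[4,-0.2,0.2,9.7,0,0,0],[4,-0.2,0.2,9.7,0,0,0]]]' 25; python3 -c "
from h import *
to([.605,.321,.12],-.08)"
```

```text
t: 2.7
eef_pos: [0.4863, 0.0866, 0.0243]
ee_rot: [-3.141, -0.002, 0.085]
force: [-1.9, 2.0, 6.6]
width: 0.0517
gripper_force: 25.0
t 2.7 shift [ 13.84 -22.35  -9.53] turn [-0.001 -0.001  0.165]
```

```bash
python3 -m creep '[[[4,0,0,-5,0,0,0],[4,0,0,-9.5,0,0,0],[4,3,-5,-9.5,0,0,0.05],[4,6,-10,-9.5,0,0,0.165],[4,10,-16,-9.5,0,0,0.165],[4,13.8,-22.4,-9.5,0,0,0.165],[4,13.8,-22.4,-9.5,0,0,0.165],[4,13.8,-22.4,-9.5,0,0,0.165]]]'; python3 -c "
from h import *
to([.605,.321,.018],-.08)"
```

```text
t: 3.7
eef_pos: [0.6038, 0.322, 0.1166]
ee_rot: [3.14, 0.002, -0.079]
force: [-0.8, -0.2, -3.0]
width: 0.052
gripper_force: 25.0
t 3.7 shift [0.15 0.08 9.86] turn [0.002 0.002 0.001]
```

```bash
python3 -m creep '[[[4,0.1,0.1,5,0,0,0],[4,0.1,0.1,8.8,0,0,0],[4,0.1,0.1,9.6,0,0,0],[4,0.1,0.1,9.85,0,0,0],[4,0.1,0.1,9.85,0,0,0],[7.5,0.1,0.1,9.85,0,0,0],[7.5,0.1,0.1,9.85,0,0,0],[7.5,0.1,0.1,9.85,0,0,0],[7.5,0.1,0.1,4,0,0,0],[7.5,0.1,0.1,0,0,0,0],[7.5,0.1,0.1,0,0,0,0]]]'; python3 -c "
from h import *
to([.5385,.005,.12],.14-np.pi/2)"
```

```text
t: 5.08
eef_pos: [0.6071, 0.3215, 0.1233]
ee_rot: [-3.136, -0.006, -0.079]
force: [0.7, -0.9, -0.9]
width: 0.0749
gripper_force: 0.0
t 5.075 shift [-4.33 32.09  0.14] turn [-0.008 -0.001  1.352]
```

```bash
python3 -m creep '[[[5,-4.3,32.1,0,0,0,0.18],[5,-4.3,32.1,0,0,0,0.36],[5,-4.3,32.1,0,0,0,0.54],[5,-4.3,32.1,0,0,0,0.72],[5,-4.3,32.1,0,0,0,0.9],[5,-4.3,32.1,0,0,0,1.08],[5,-4.3,32.1,0,0,0,1.26],[5,-4.3,32.1,0,0,0,1.352],[5,-4.3,32.1,0,0,0,1.352],[5,-4.3,32.1,0,0,0,1.352]]]'; python3 -c "
from h import *
cv2.imwrite('pics/scene2.png',grab_frame('scene'))
im=cv2.imread('pics/scene2.png'); cv2.imwrite('pics/c4.png',cv2.resize(im[60:240,190:390],(600,540),interpolation=cv2.INTER_CUBIC))
to([.5385,.005,.034],.14-np.pi/2)"
```

```text
t: 6.32
eef_pos: [0.5364, 0.0034, 0.1183]
ee_rot: [3.141, -0.0, -1.43]
force: [0.6, -0.7, 1.2]
width: 0.0502
gripper_force: 0.0
t 6.375 shift [-0.12 -0.22  8.44] turn [ 0.    -0.     0.001]
```

View pics/c4.png

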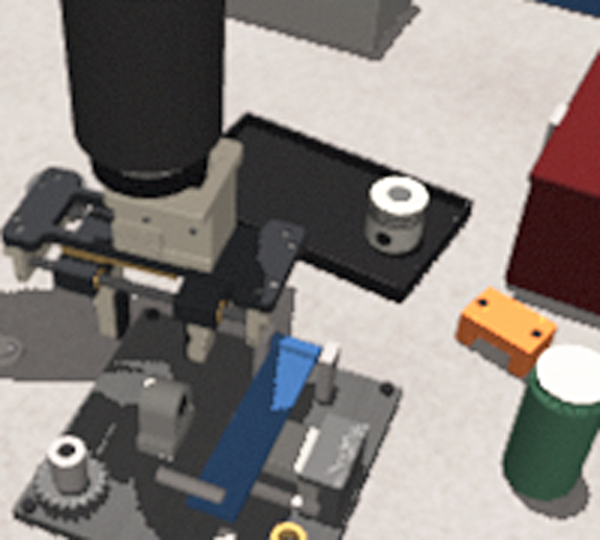

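The piston stands in the tray and the gripper is lined up across the pedestal. Next I'll descend and grip it.

```bash
python3 -m creep '[[[5,-0.1,-0.2,4,0,0,0],[5,-0.1,-0.2,8.4,0,0,0],[5,-0.1,-0.2,8.4,0,0,0],[5,-0.1,-0.2,8.4,0,0,0],[2,-0.1,-0.2,8.4,0,0,0],[2,-0.1,-0.2,8.4,0,0,0],[2,-0.1,-0.2,8.4,0,0,0],[2,-0.1,-0.2,8.4,0,0,0],[2,-0.1,-0.2,8.4,0,0,0]]]' 25; python3 -c "
from h import *
to([.522,.327,.12],-.08)"
```

```text
t: 7.5
eef_pos: [0.5393, 0.005, 0.0357]
ee_rot: [-3.14, 0.0, -1.431]
force: [-0.9, 1.5, 7.7]
width: 0.0295
gripper_force: 25.0
t 7.5 shift [-32.13  -2.78  -8.42] turn [-0.002 -0.001 -1.351]
```

```bash
python3 -m creep '[[[2,0,0,-4,0,0,0],[2,0,0,-8.4,0,0,0],[2,-6,-0.5,-8.4,0,0,-0.15],[2,-12,-1,-8.4,0,0,-0.33],[2,-18,-1.5,-8.4,0,0,-0.51],[2,-24,-2,-8.4,0,0,-0.69],[2,-30,-2.5,-8.4,0,0,-0.87],[2,-32.1,-2.8,-8.4,0,0,-1.05],[2,-32.1,-2.8,-8.4,0,0,-1.23],[2,-32.1,-2.8,-8.4,0,0,-1.351],[2,-32.1,-2.8,-8.4,0,0,-1.351],[2,-32.1,-2.8,-8.4,0,0,-1.351]]]'; python3 -c "
from h import *
to([.522,.327,.0287],-.08)"
```

```text
t: 9.0
eef_pos: [0.5215, 0.3261, 0.1184]
ee_rot: [3.141, 0.0, -0.084]
force: [0.5, -0.9, -2.0]
width: 0.0299
gripper_force: 25.0
t 9.0 shift [ 0.05 -0.09  8.97] turn [ 0.     0.    -0.004]
```

```bash
python3 -m creep '[[[2,0,0,5,0,0,0],[2,0,0,8,0,0,0],[2,0,0,8.8,0,0,0],[2,0,0,9.05,0,0,0],[2,0,0,9.05,0,0,0],[5.5,0,0,9.05,0,0,0],[5.5,0,0,9.05,0,0,0],[5.5,0,0,9.05,0,0,0],[5.5,0,0,4,0,0,0],[5.5,0,0,0,0,0,0],[5.5,0,0,0,0,0,0]]]'; python3 -c "
from h import *
to([.5035,-.0815,.12],.085)"
```

```text
t: 10.38
eef_pos: [0.5234, 0.3281, 0.1226]
ee_rot: [-3.136, -0.005, -0.08]
force: [-0.5, -0.2, -0.4]
width: 0.055
gripper_force: 0.0
t 10.375 shift [ 1.3  40.99  0.05] turn [-0.005 -0.005 -0.165]
```

```bash
python3 -m creep '[[[5.5,1.3,41,0,0,0,-0.165],[5.5,1.3,41,0,0,0,-0.165],[5.5,1.3,41,0,0,0,-0.165],[5.5,1.3,41,0,0,0,-0.165],[5.5,1.3,41,0,0,0,-0.165],[5.5,1.3,41,0,0,0,-0.165],[5.5,1.3,41,0,0,0,-0.165],[5.5,1.3,41,0,0,0,-0.165],[5.5,1.3,41,0,0,0,-0.165],[5.5,1.3,41,0,0,0,-0.165]]]'; python3 -c "
from h import *
to([.5035,-.0815,.033],.085)"
```

```text
t: 11.62
eef_pos: [0.5016, -0.0825, 0.1184]
ee_rot: [-3.142, 0.0, 0.085]
force: [0.1, 0.3, -0.3]
width: 0.055
gripper_force: 0.0
t 11.625 shift [ 0.2  -0.08  8.54] turn [-0.  0.  0.]
```

```bash
python3 -m creep '[[[5.5,0.2,-0.1,4,0,0,0],[5.5,0.2,-0.1,8.5,0,0,0],[5.5,0.2,-0.1,8.5,0,0,0],[5.5,0.2,-0.1,8.5,0,0,0],[1.8,0.2,-0.1,8.5,0,0,0],[1.8,0.2,-0.1,8.5,0,0,0],[1.8,0.2,-0.1,8.5,0,0,0],[1.8,0.2,-0.1,8.5,0,0,0],[1.8,0.2,-0.1,8.5,0,0,0]]]' 25; python3 -c "
from h import *
to([.443,.333,.12],-.08)"
```

```text
t: 12.75
eef_pos: [0.5038, -0.082, 0.0342]
ee_rot: [-3.142, -0.001, 0.084]
force: [-1.0, 1.8, 6.8]
width: 0.0277
gripper_force: 25.0
t 12.75 shift [ -2.56 -41.86  -8.58] turn [-0.    -0.001  0.164]
```

```bash
python3 -m creep '[[[1.8,0,0,-4,0,0,0],[1.8,0,0,-8.6,0,0,0],[1.8,-0.5,-7,-8.6,0,0,0.05],[1.8,-1,-13,-8.6,0,0,0.1],[1.8,-1.5,-19,-8.6,0,0,0.164],[1.8,-2,-25,-8.6,0,0,0.164],[1.8,-2.2,-31,-8.6,0,0,0.164],[1.8,-2.4,-37,-8.6,0,0,0.164],[1.8,-2.6,-41.9,-8.6,0,0,0.164],[1.8,-2.6,-41.9,-8.6,0,0,0.164],[1.8,-2.6,-41.9,-8.6,0,0,0.164]]]'; python3 -c "
from h import *
to([.443,.333,.0272],-.08)"
```

```text
t: 14.12
eef_pos: [0.4416, 0.3326, 0.1187]
ee_rot: [3.14, 0.001, -0.079]
force: [-0.6, 0.0, -3.1]
width: 0.0276
gripper_force: 25.0
t 14.125 shift [ 0.15 -0.07  9.15] turn [0.002 0.001 0.001]
```

```bash
python3 -m creep '[[[1.8,0.1,0,5,0,0,0],[1.8,0.1,0,8.2,0,0,0],[1.8,0.1,0,9,0,0,0],[1.8,0.1,0,9.25,0,0,0],[1.8,0.1,0,9.25,0,0,0],[5.5,0.1,0,9.25,0,0,0],[5.5,0.1,0,9.25,0,0,0],[5.5,0.1,0,9.25,0,0,0],[5.5,0.1,0,4,0,0,0],[5.5,0.1,0,0,0,0,0],[5.5,0.1,0,0,0,0,0]]]'; python3 -c "
from h import *
r=fx(-.002,-.075); print(r)
to([r[0],r[1],.12],.085)"
```

```text
t: 15.5
eef_pos: [0.4448, 0.3351, 0.1233]
ee_rot: [-3.136, -0.004, -0.079]
force: [0.2, -0.3, -0.5]
width: 0.0547
gripper_force: 0.0
[ 0.5844 -0.0639]
t 15.5 shift [17.07 38.67  0.17] turn [-0.005 -0.004 -0.164]
```

```bash
python3 -m creep '[[[4,17,38.6,0,0,0,-0.164],[4,17,38.6,0,0,0,-0.164],[4,17,38.6,0,0,0,-0.164],[4,17,38.6,0,0,0,-0.164],[4,17,38.6,0,0,0,-0.164],[4,17,38.6,0,0,0,-0.164],[4,17,38.6,0,0,0,-0.164],[4,17,38.6,0,0,0,-0.164],[4,17,38.6,0,0,0,-0.164],[4,17,38.6,0,0,0,-0.164]]]'; python3 -c "
from h import *
for n in('scene','top'): cv2.imwrite(f'pics/{n}3.png',grab_frame(n))
im=cv2.imread('pics/scene3.png'); cv2.imwrite('pics/c5.png',cv2.resize(im[80:280,190:390],(600,600),interpolation=cv2.INTER_CUBIC))
r=fx(-.003,-.075); to([r[0],r[1],.037],.085)"
```

```text
t: 16.75
eef_pos: [0.5817, -0.0642, 0.1194]
ee_rot: [-3.142, 0.0, 0.085]
force: [-0.0, 0.2, 0.5]
width: 0.04
gripper_force: 0.0
t 16.85 shift [0.15 0.   8.26] turn [-0.    -0.     0.001]
```

View pics/c5.png

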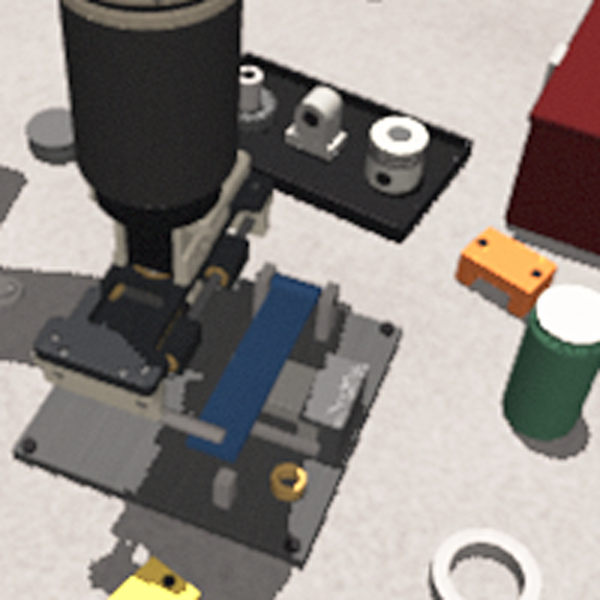

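All three parts are upright in the tray. Now I'll pinch the rod.

```bash
python3 -m creep '[[[4,0.1,0,4,0,0,0],[4,0.1,0,8.1,0,0,0],[4,0.1,0,8.1,0,0,0],[4,0.1,0,8.1,0,0,0],[0.5,0.1,0,8.1,0,0,0],[0.5,0.1,0,8.1,0,0,0],[0.5,0.1,0,8.1,0,0,0],[0.5,0.1,0,8.1,0,0,0]]]' 20
python3 - <<'E'
from h import *
s=get_state(); print(s["width"],s["eef_pos"])
# arc in tool axes (yaw=.085): tool y=-fixture y, tool z=-world z; 165,4 from hinge
r0=np.array([.165,.004])
f=lambda th:np.array([-r0[0]*np.cos(th)+r0[1]*np.sin(th), r0[0]*np.sin(th)+r0[1]*np.cos(th)])
for th in np.arange(.015,1.76,.125): d=f(th)-f(.015); print(round(th,3),(-d*100).round(1))
E
```

```text
t: 17.85
eef_pos: [0.5832, -0.0645, 0.0389]
ee_rot: [-3.141, -0.001, 0.084]
force: [-0.7, 4.5, -0.2]
width: 0.0113
gripper_force: 20.0
0.011313384293539496 [ 0.5832 -0.0645  0.0389]
0.015 [-0. -0.]
0.14 [-0.2 -2.1]
0.265 [-0.7 -4.1]
0.39 [-1.4 -6. ]
0.515 [-2.3 -7.8]
0.64 [-3.5 -9.5]
0.765 [ -4.9 -11.1]
0.89 [ -6.4 -12.4]
1.015 [ -8.1 -13.6]
1.14 [-10.  -14.5]
1.265 [-11.9 -15.2]
1.39 [-13.9 -15.7]
1.515 [-16.  -15.8]
1.64 [-18.  -15.8]
```

```bash
python3 -m creep '[[[0.5,0,-0.2,-2.1,0,0,0],[0.5,0,-0.7,-4.1,0,0,0],[0.5,0,-1.4,-6,0,0,0],[0.5,0,-2.3,-7.8,0,0,0],[0.5,0,-3.5,-9.5,0,0,0],[0.5,0,-4.9,-11.1,0,0,0],[0.5,0,-6.4,-12.4,0,0,0],[0.5,0,-8.1,-13.6,0,0,0],[0.5,0,-10,-14.5,0,0,0],[0.5,0,-11.9,-15.2,0,0,0],[0.5,0,-13.9,-15.7,0,0,0],[0.5,0,-16,-15.8,0,0,0],[0.5,0,-18,-15.8,0,0,0],[0.5,0,-19,-15.7,0,0,0],[0.5,0,-19,-15.7,0,0,0],[0.5,0,-19,-15.7,0,0,0]]]'; python3 -c "
from h import *
s=get_state(); c=np.array([np.cos(FY),np.sin(FY)]); d=s['eef_pos'][:2]-FO; print(-np.sin(FY)*d[0]+np.cos(FY)*d[1], s['eef_pos'][2]+.0188,s['moment'])"
```

```text
t: 19.85
eef_pos: [0.5669, 0.1251, 0.1962]
ee_rot: [-3.141, -0.001, 0.085]
force: [-4.2, 1.1, 6.4]
width: 0.0113
gripper_force: 20.0
0.11484386487744538 0.21498412589779 [0.5615 1.2683 0.0665]
```

```bash
python3 -m creep '[[[4,0,0,0,0,0,0],[4,0,0,0,0,0,0],[4,0,0,0,0,0,0],[4,0,0,-5,0,0,0],[4,0,0,-8,0,0,0],[4,0,0,-8,0,0,0]]]'; python3 -c "
from h import *
for n in('scene','top'): cv2.imwrite(f'pics/{n}4.png',grab_frame(n))
r=fx(.048,0); to([r[0],r[1],.26],FY-np.pi/2);to([r[0],r[1],.07],FY-np.pi/2)"
```

```text
t: 20.6
eef_pos: [0.5682, 0.1246, 0.2783]
ee_rot: [-3.14, -0.005, 0.084]
force: [0.3, -0.5, -0.7]
width: 0.0402
gripper_force: 0.0
t 20.7 shift [ 5.17 11.38  1.51] turn [-0.     0.001  1.57 ]
t 20.7 shift [ 5.18 11.39 20.51] turn [-0.     0.001  1.57 ]
```

```bash
python3 -m creep '[[[0,5.2,11.4,0,0,0,0.18],[0,5.2,11.4,0,0,0,0.36],[0,5.2,11.4,0,0,0,0.54],[0,5.2,11.4,0,0,0,0.72],[0,5.2,11.4,0,0,0,0.9],[0,5.2,11.4,0,0,0,1.08],[0,5.2,11.4,0,0,0,1.26],[0,5.2,11.4,0,0,0,1.44],[0,5.2,11.4,0,0,0,1.57],[0,5.2,11.4,6,0,0,1.57],[0,5.2,11.4,12,0,0,1.57],[0,5.2,11.4,18,0,0,1.57],[0,5.2,11.4,20.5,0,0,1.57],[0,5.2,11.4,20.5,0,0,1.57],[0,5.2,11.4,20.5,0,0,1.57]]]'; python3 -c "
from h import *
for n in('scene','top'): cv2.imwrite(f'pics/{n}5.png',grab_frame(n))
im=cv2.imread('pics/scene5.png'); cv2.imwrite('pics/c6.png',cv2.resize(im[60:260,190:390],(600,600),interpolation=cv2.INTER_CUBIC))
r=fx(.048,0); to([r[0],r[1],.046],FY-np.pi/2)"
```

```text
t: 22.58
eef_pos: [0.6289, 0.015, 0.0712]
ee_rot: [-3.141, -0.0, -1.486]
force: [-0.3, 0.3, 0.7]
width: 0.0006
gripper_force: 0.0
t 22.675 shift [0.01 0.16 2.62] turn [-0.003  0.     0.   ]
```

View pics/c6.png

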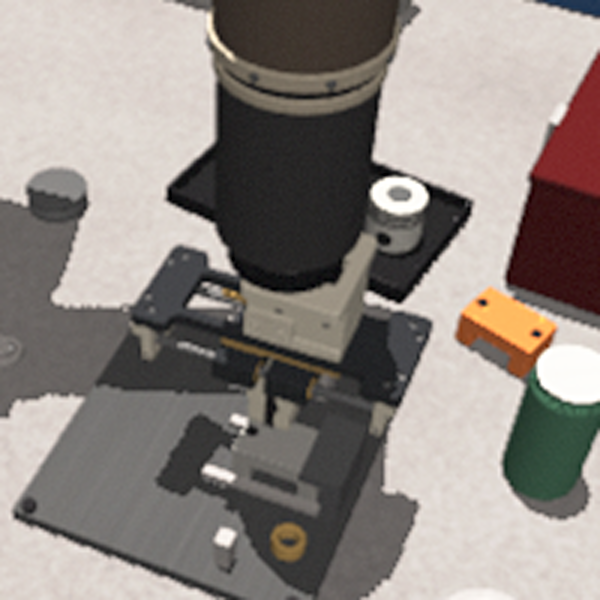

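The closed fingers hang over the front half of the cap, clear of the lip. I'll press down gently.

```bash
python3 -m creep '[[[0,0,0.1,2,0,0,0],[0,0,0.1,2.5,0,0,0],[0,0,0.1,2.7,0,0,0],[0,0,0.1,2.8,0,0,0],[0,0,0.1,2.8,0,0,0]]]'
```

```text
t: 23.3
eef_pos: [0.6272, 0.0149, 0.0462]
ee_rot: [-3.141, -0.0, -1.485]
force: [-10.3, 2.4, 21.4]
width: 0.0004
gripper_force: 10.7
```

```bash
python3 -m creep '[[[0,0,0.5,0,0,0,0],[0,0,1,0,0,0,0],[0,0,1.5,0,0,0,0],[0,0,2,0,0,0,0],[0,0,2.5,0,0,0,0],[0,0,2.5,0,0,0,0]]]'; python3 -c "
from h import *
for n in('scene','top'): cv2.imwrite(f'pics/{n}6.png',grab_frame(n))
im=cv2.imread('pics/scene6.png'); cv2.imwrite('pics/c7.png',cv2.resize(im[160:260,230:350],(600,500),interpolation=cv2.INTER_CUBIC))"
```

```text
t: 24.05
eef_pos: [0.6061, 0.0137, 0.0462]
ee_rot: [-3.133, 0.001, -1.484]
force: [1.4, 0.4, 9.3]
width: 0.0006
gripper_force: 4.7
```

View pics/c7.png

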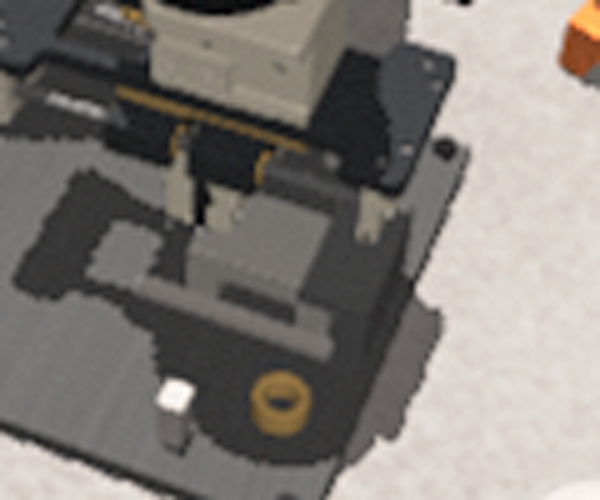

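The cap has barely moved, because the fingertips slid over it. Sliding it needs only a few newtons, so I'll grip the 44 mm sides instead. I'll lean the gripper about 0.5 rad so its wide body stays behind the bar's x range, where the pads remain parallel to the cap's faces.

```bash
cat >> h.py <<'E'
def to2(p,yaw,b=0,g=0,q=True):
    s=get_state(); R0=Ro.from_euler("xyz",s["ee_rot"]); R1=Ro.from_euler("ZYX",[yaw,b,g])*Ro.from_euler("x",np.pi)
    print("t",s["t"],"shift",(R0.inv().apply(np.array(p)-s["eef_pos"])*100).round(2),"turn",(R0.inv()*R1).as_rotvec().round(3))
E
python3 -m creep '[[[0,0,0,-5,0,0,0],[0,0,0,-11,0,0,0],[0,0,0,-15,0,0,0],[0,0,0,-15,0,0,0]]]'; python3 -c "
from h import *
r=fx(.05,0); to2([r[0],r[1],.20],FY,.5,.05)"
```

```text
t: 24.65
eef_pos: [0.6049, 0.0132, 0.1981]
ee_rot: [-3.133, 0.001, -1.485]
force: [-0.5, -0.1, -0.7]
width: 0.0003
gripper_force: 0.0
t 24.65 shift [ 0.01 -2.51 -0.17] turn [-0.361 -0.435 -1.52 ]
```

```bash
python3 -m creep '[[[8.7,0,-2.5,-0.2,-0.04,-0.05,-0.17],[8.7,0,-2.5,-0.2,-0.08,-0.1,-0.34],[8.7,0,-2.5,-0.2,-0.12,-0.145,-0.51],[8.7,0,-2.5,-0.2,-0.16,-0.195,-0.68],[8.7,0,-2.5,-0.2,-0.2,-0.24,-0.85],[8.7,0,-2.5,-0.2,-0.24,-0.29,-1.02],[8.7,0,-2.5,-0.2,-0.28,-0.34,-1.19],[8.7,0,-2.5,-0.2,-0.32,-0.39,-1.36],[8.7,0,-2.5,-0.2,-0.361,-0.435,-1.52],[8.7,0,-2.5,-0.2,-0.361,-0.435,-1.52],[8.7,0,-2.5,-0.2,-0.361,-0.435,-1.52]]]'; python3 -c "
from h import *
for n in('scene','top'): cv2.imwrite(f'pics/{n}7.png',grab_frame(n))
im=cv2.imread('pics/scene7.png'); cv2.imwrite('pics/c8.png',cv2.resize(im[80:250,200:380],(636,600),interpolation=cv2.INTER_CUBIC))
r=fx(.05,0);
for z in(.06,.026): to2([r[0],r[1],z],FY,.5,.05)
r=fx(.025,0);to2([r[0],r[1],z],FY,.5,.05)"
```

```text
t: 26.02
eef_pos: [0.6274, 0.0149, 0.1945]
ee_rot: [-3.095, 0.508, 0.08]
force: [0.1, -0.4, -0.3]
width: 0.0868
gripper_force: 0.0
t 26.125 shift [ 6.79  0.51 11.68] turn [ 0.001  0.007 -0.004]
t 26.125 shift [ 8.44  0.65 14.65] turn [ 0.001  0.007 -0.004]
t 26.125 shift [ 6.25  0.72 15.86] turn [ 0.001  0.007 -0.004]
```

View pics/c8.png

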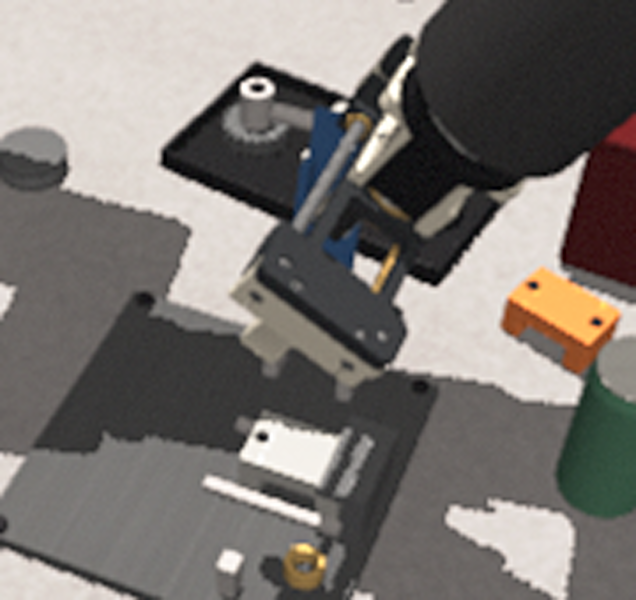

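The gripper leans as planned, with the bar up behind it and the cap free below. I'll descend in two stages and watch the force.

```bash
python3 -m creep '[[[8.7,2.5,0.2,4.4,0,0,0],[8.7,5,0.4,8.7,0,0,0],[8.7,6.8,0.5,11.7,0,0,0],[8.7,7.6,0.6,13.2,0,0,0],[8.7,8,0.6,13.9,0,0,0],[8.7,8.4,0.65,14.6,0,0,0],[8.7,8.4,0.65,14.6,0,0,0]]]'
```

```text
t: 27.0
eef_pos: [0.6298, 0.0157, 0.0265]
ee_rot: [-3.094, 0.508, 0.083]
force: [0.1, 0.2, 0.1]
width: 0.0872
gripper_force: 0.0
```

```bash
python3 -m creep '[[[3.5,0,0,0,0,0,0],[3.5,0,0,0,0,0,0],[3.5,0,0,0,0,0,0],[3.5,0,0,0,0,0,0],[3.5,0,0,0,0,0,0],[3.5,0,0,0,0,0,0]]]' 15; python3 -c "
from h import *
p=get_state()['eef_pos']; c=np.array([np.cos(FY),np.sin(FY)])
for d,h in((.01,0),(.026,0),(.026,.002),(.026,.012)): to2([p[0]-d*c[0],p[1]-d*c[1],p[2]+h],FY,.508,.05)"
```

```text
t: 27.75
eef_pos: [0.6296, 0.0157, 0.0261]
ee_rot: [-3.094, 0.509, 0.084]
force: [-0.0, 0.7, 0.7]
width: 0.0442
gripper_force: 14.9
t 27.75 shift [-0.87  0.02  0.49] turn [ 0.001  0.001 -0.001]
t 27.75 shift [-2.27  0.06  1.26] turn [ 0.001  0.001 -0.001]
t 27.75 shift [-2.37  0.06  1.09] turn [ 0.001  0.001 -0.001]
t 27.75 shift [-2.86  0.01  0.22] turn [ 0.001  0.001 -0.001]
```

Width is 44.2 mm, so the cap is held. Slide it out 26 mm.

```bash
python3 -m creep '[[[3.5,-0.87,0.02,0.49,0,0,0],[3.5,-1.6,0.04,0.9,0,0,0],[3.5,-2.27,0.06,1.26,0,0,0],[3.5,-2.27,0.06,1.26,0,0,0]]]' 25; python3 -c "
from h import *
p=get_state()['eef_pos']; c=np.array([np.cos(FY),np.sin(FY)]); n=np.array([c[1],-c[0]])
for h,k in((.02,0),(.03,.05),(.12,.05)): to2([*(p[:2]+k*n),p[2]+h],FY,.508,.05)"
```

```text
t: 28.25
eef_pos: [0.602, 0.0134, 0.0261]
ee_rot: [-3.093, 0.511, 0.084]
force: [-1.9, 0.8, -0.1]
width: 0.0441
gripper_force: 24.9
t 28.25 shift [-0.98 -0.08 -1.74] turn [ 0.001  0.003 -0.001]
t 28.25 shift [-1.46  4.87 -2.86] turn [ 0.001  0.003 -0.001]
t 28.25 shift [ -5.86   4.49 -10.7 ] turn [ 0.001  0.003 -0.001]
```

```bash
python3 -m creep '[[[3.5,-0.5,0,-0.85,0,0,0],[3.5,-1,-0.1,-1.75,0,0,0],[3.5,-1,-0.1,-1.75,0,0,0],[3.5,-1.2,2.5,-2.3,0,0,0],[3.5,-1.5,4.9,-2.9,0,0,0],[3.5,-3.6,4.7,-6.8,0,0,0],[3.5,-5.9,4.5,-10.7,0,0,0],[3.5,-5.9,4.5,-10.7,0,0,0],[3.5,-5.9,4.5,-10.7,0,0,0]]]'; python3 -c "
from h import *
for n in('scene','top'): cv2.imwrite(f'pics/{n}8.png',grab_frame(n))
im=cv2.imread('pics/scene8.png'); cv2.imwrite('pics/c9.png',cv2.resize(im[60:300,130:370],(600,600),interpolation=cv2.INTER_CUBIC))
to2([.503,-.308,.15],.18,0,0)"
```

```text
t: 29.38
eef_pos: [0.6069, -0.0373, 0.1459]
ee_rot: [-3.093, 0.509, 0.083]
force: [-0.6, 0.0, -5.0]
width: 0.0438
gripper_force: 24.9
t 29.475 shift [-11.2   26.39   4.43] turn [-0.072  0.509 -0.107]
```

View pics/c9.png

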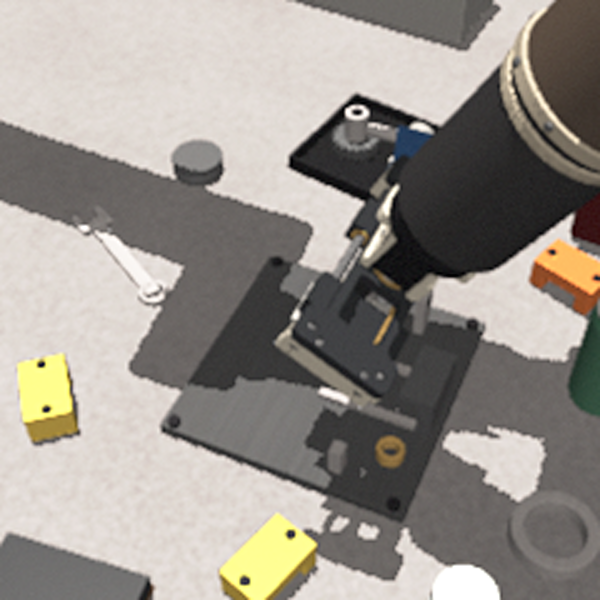

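The cap has been lifted and is hidden behind the gripper; the bar is still up. I'll keep the lean, so the cap stays level, and carry it to the plate.

```bash
python3 -c "
from h import *
for z in(.12,.0395): to2([.493,-.310,z],.18,.508,0)"
```

```text
t 29.475 shift [-10.61  26.66   7.54] turn [-0.095  0.001 -0.085]
t 29.475 shift [-6.67 26.99 14.55] turn [-0.095  0.001 -0.085]
```

```bash
python3 -m creep '[[[3.5,-2,5,1.5,-0.02,0,-0.02],[3.5,-4,10,3,-0.04,0,-0.04],[3.5,-6,15,4.5,-0.06,0,-0.06],[3.5,-8,20,6,-0.095,0,-0.085],[3.5,-10,25,7.2,-0.095,0,-0.085],[3.5,-10.6,26.7,7.5,-0.095,0,-0.085],[3.5,-10.6,26.7,7.5,-0.095,0,-0.085],[3.5,-10.6,26.7,7.5,-0.095,0,-0.085],[3.5,-10.6,26.7,7.5,-0.095,0,-0.085]]]'; python3 -c "
from h import *
for n in('scene','top'): cv2.imwrite(f'pics/{n}9.png',grab_frame(n))
im=cv2.imread('pics/scene9.png'); cv2.imwrite('pics/c10.png',cv2.resize(im[160:360,80:280],(600,600),interpolation=cv2.INTER_CUBIC))
for z in(.045,.0395): to2([.493,-.310,z],.18,.508,0)"
```

```text
t: 30.6
eef_pos: [0.4951, -0.3091, 0.1211]
ee_rot: [-3.141, 0.507, 0.182]
force: [-0.4, 1.2, -4.1]
width: 0.044
gripper_force: 24.9
t 30.7 shift [3.51 0.05 6.77] turn [ 0.001 -0.001  0.002]
t 30.7 shift [3.78 0.05 7.25] turn [ 0.001 -0.001  0.002]
```

View pics/c10.png

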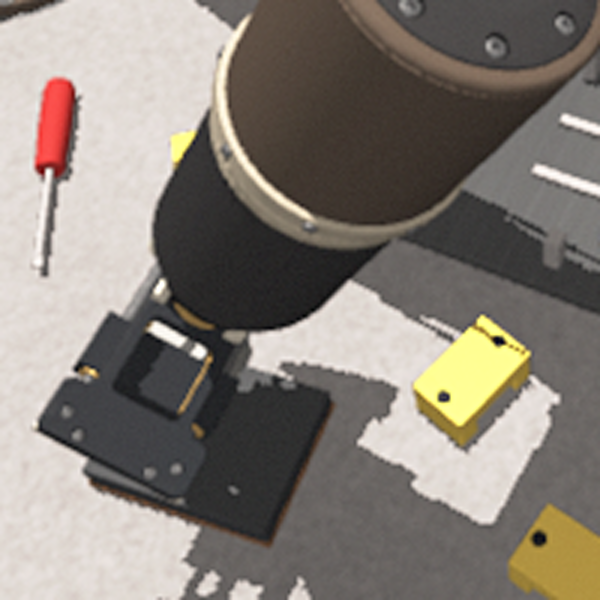

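The gripper hangs over the left end of the plate and hides the cap. I'll lower it until contact, then release.

```bash
python3 -m creep '[[[3.5,1.7,0,3.4,0,0,0],[3.5,3,0,5.8,0,0,0],[3.5,3.5,0,6.75,0,0,0],[3.5,3.65,0,7,0,0,0],[3.5,3.75,0,7.2,0,0,0],[3.5,3.8,0,7.3,0,0,0],[3.5,3.8,0,7.3,0,0,0]]]'
```

```text
t: 31.58
eef_pos: [0.4929, -0.3105, 0.0398]
ee_rot: [3.141, 0.505, 0.181]
force: [1.2, -0.0, -1.8]
width: 0.0442
gripper_force: 24.9
```

```bash
python3 -m creep '[[[3.5,0.03,0,0.05,0,0,0],[3.5,0.03,0,0.05,0,0,0],[6.5,0,0,0,0,0,0],[6.5,0,0,0,0,0,0],[6.5,0,0,0,0,0,0],[6.5,-2.4,0,-4.4,0,0,0],[6.5,-5.3,0,-9.6,0,0,0],[6.5,-5.3,0,-9.6,0,0,0]]]'; python3 -c "
from h import *
to2([.443,.10,.20],-.08,0,0)"
```

```text
t: 32.58
eef_pos: [0.4951, -0.3112, 0.1534]
ee_rot: [3.137, 0.499, 0.179]
force: [0.6, -0.2, -1.0]
width: 0.065
gripper_force: 0.0
t 32.575 shift [ -0.28 -41.37  -5.33] turn [0.069 0.496 0.255]
```

```bash
python3 -m creep '[[[6.5,0,-5,-2,0.01,0.08,0.04],[6.5,0,-10,-3,0.02,0.17,0.08],[6.5,0,-16,-4,0.03,0.26,0.12],[6.5,0,-22,-5,0.04,0.35,0.17],[6.5,-0.3,-28,-5.3,0.055,0.43,0.22],[6.5,-0.3,-34,-5.3,0.069,0.496,0.255],[6.5,-0.3,-41.4,-5.3,0.069,0.496,0.255],[6.5,-0.3,-41.4,-5.3,0.069,0.496,0.255],[6.5,-0.3,-41.4,-5.3,0.069,0.496,0.255]]]'; python3 -c "
from h import *
for n in('scene','top'): cv2.imwrite(f'pics/{n}10.png',grab_frame(n))
a=cv2.imread('pics/scene10.png')[250:350,90:210];b=cv2.imread('pics/top10.png')[165:265,320:440]
cv2.imwrite('pics/c11.png',np.hstack([cv2.resize(i,(400,333),interpolation=cv2.INTER_CUBIC) for i in(a,b)]))
to2([.443,.333,.12],-.08)"
```

```text
t: 33.7
eef_pos: [0.4405, 0.1016, 0.1964]
ee_rot: [-3.14, 0.009, -0.079]
force: [-0.3, -0.7, -0.3]
width: 0.065
gripper_force: 0.0
t 33.8 shift [ -1.6  -23.21   7.67] turn [-0.001  0.009 -0.001]
```

View pics/c11.png

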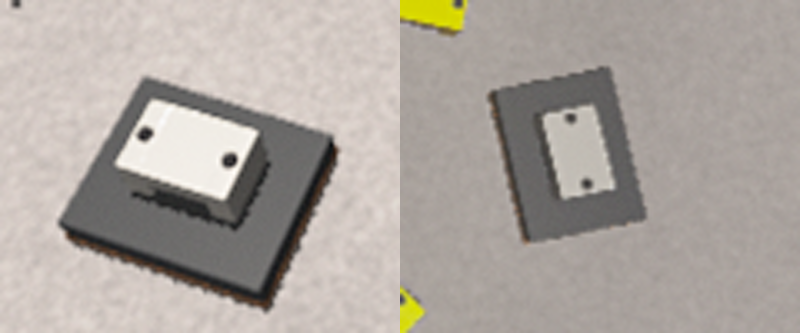

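```bash
python3 -c "
from h import *
u=lambda p:np.array(p)/3.333+[320,165]
h1,h2=u((171,118)),u((187,184)); P1,P2=onz('top',h1,.059),onz('top',h2,.059)
C=[onz('top',u(p),.025) for p in((93,93),(207,68),(245,215),(127,240))]
print((P1+P2)/2,np.arctan2(*(P1-P2)[1::-1]),np.linalg.norm(P1-P2),np.mean(C,0),np.arctan2(*(C[0]-C[3])[1::-1]))
v=lambda p:np.array(p)/3.333+[90,250]
print(tri((h1+h2)/2,(v((146,133))+v((230,159)))/2), [tri(u(a),v(b)) for a,b in (((207,68),(330,140)),((127,240),(63,225)),((93,93),(145,80)),((245,215),(265,295)))])"
```

```text
[ 0.5014 -0.3098  0.059 ] 0.19135513352660774 0.05435286815415219 [ 0.5023 -0.31    0.025 ] 0.18809210806949572
(array([ 0.5024, -0.3097,  0.0561]), np.float64(0.002602905250935779)) [(array([ 0.578 , -0.3016,  0.1179]), np.float64(0.048665222107519134)), (array([ 0.4153, -0.3291, -0.0911]), np.float64(0.06708740123570008)), (array([ 0.5156, -0.269 ,  0.1126]), np.float64(0.09211371219922236)), (array([ 0.4992, -0.3639, -0.0713]), np.float64(0.11498331132226079))]
```

The cap lies centred, about 1 mm off and parallel. Now the parts go back, gear first.

```bash
python3 -m creep '[[[5.5,-1.6,-6,2,0,0.009,0],[5.5,-1.6,-12,4,0,0.009,0],[5.5,-1.6,-18,5,0,0.009,0],[5.5,-1.6,-23.2,7.6,0,0.009,0],[5.5,-1.6,-23.2,7.6,0,0.009,0],[5.5,-1.6,-23.2,7.6,0,0.009,0]]]'; python3 -c "
from h import *
to2([.4435,.333,.0275],-.08)"
```

```text
t: 34.55
eef_pos: [0.4435, 0.3323, 0.1204]
ee_rot: [-3.142, 0.0, -0.082]
force: [0.8, 0.1, 0.5]
width: 0.0553
gripper_force: 0.0
t 34.55 shift [-0.   -0.07  9.29] turn [-0.     0.    -0.002]
```

```bash
python3 -m creep '[[[5.5,0,-0.1,4,0,0,0],[5.5,0,-0.1,8,0,0,0],[5.5,0,-0.1,9.3,0,0,0],[5.5,0,-0.1,9.3,0,0,0],[1.8,0,-0.1,9.3,0,0,0],[1.8,0,-0.1,9.3,0,0,0],[1.8,0,-0.1,9.3,0,0,0],[1.8,0,-0.1,9.3,0,0,0],[1.8,0,-0.1,9.3,0,0,0],[1.8,0,-0.1,4,0,0,0],[1.8,0,-0.1,0,0,0,0],[1.8,0,-0.1,0,0,0,0]]]' 25; python3 -c "
from h import *
to2([.5038,-.082,.12],.085)"
```

```text
t: 36.05
eef_pos: [0.4442, 0.3365, 0.1243]
ee_rot: [-3.134, -0.004, -0.08]
force: [0.1, 0.1, -3.7]
width: 0.0272
gripper_force: 25.0
t 36.05 shift [ 9.29 41.24  0.17] turn [-0.007 -0.005 -0.165]
```

```bash
python3 -m creep '[[[1.8,1.3,6,0,0,0,-0.03],[1.8,2.6,12,0,0,0,-0.06],[1.8,3.9,18,0,0,0,-0.1],[1.8,5.2,24,0,0,0,-0.13],[1.8,6.5,30,0,0,0,-0.165],[1.8,7.8,36,0,0,0,-0.165],[1.8,9.3,41.2,0,0,0,-0.165],[1.8,9.3,41.2,0,0,0,-0.165],[1.8,9.3,41.2,0,0,0,-0.165],[1.8,9.3,41.2,0,0,0,-0.165]]]'; python3 -c "
from h import *
to2([.5038,-.082,.0345],.085)"
```

```text
t: 37.3
eef_pos: [0.5022, -0.0824, 0.1199]
ee_rot: [-3.14, -0.0, 0.086]
force: [0.6, -0.1, -2.4]
width: 0.027
gripper_force: 25.0
t 37.3 shift [ 0.17 -0.01  8.54] turn [-0.002 -0.     0.001]
```

```bash
python3 -m creep '[[[1.8,0.15,0,5,0,0,0],[1.8,0.15,0,7.6,0,0,0],[1.8,0.15,0,8.3,0,0,0],[1.8,0.15,0,8.55,0,0,0],[1.8,0.15,0,8.6,0,0,0],[5,0.15,0,8.6,0,0,0],[5,0.15,0,8.6,0,0,0],[5,0.15,0,8.6,0,0,0],[5,0.15,0,4,0,0,0],[5,0.15,0,0,0,0,0],[5,0.15,0,0,0,0,0]]]'; python3 -c "
from h import *
to2([.48,.2,.16],-.08);to2([.522,.327,.16],-.08)"
```

```text
t: 38.67
eef_pos: [0.5065, -0.083, 0.1238]
ee_rot: [-3.14, -0.008, 0.085]
force: [0.6, 0.1, -0.5]
width: 0.05
gripper_force: 0.0
t 38.675 shift [ -0.21 -28.43  -3.56] turn [-0.003 -0.008  0.165]
t 38.675 shift [  5.05 -40.72  -3.5 ] turn [-0.003 -0.008  0.165]
```

```bash
python3 -m creep '[[[5.5,-0.2,-6,-2,0,0,0.03],[5.5,-0.2,-12,-3.5,0,0,0.08],[5.5,-0.2,-18,-3.5,0,0,0.14],[5.5,-0.2,-24,-3.5,0,0,0.165],[5.5,-0.2,-28.4,-3.5,0,0,0.165],[5.5,2,-34,-3,0,0,0.165],[5.5,5,-40.6,0,0,0,0.165],[5.5,5,-40.6,0,0,0,0.165],[5.5,5,-40.6,0,0,0,0.165]]]'; python3 -c "
from h import *
to2([.5225,.327,.029],-.08)"
```

```text
t: 39.8
eef_pos: [0.5191, 0.3256, 0.1193]
ee_rot: [3.141, 0.001, -0.08]
force: [-0.1, -0.5, -0.1]
width: 0.0546
gripper_force: 0.0
t 39.8 shift [ 0.33 -0.17  9.03] turn [0.    0.001 0.   ]
```

```bash
python3 -m creep '[[[5.5,0.3,-0.15,4,0,0,0],[5.5,0.3,-0.15,8,0,0,0],[5.5,0.3,-0.15,9,0,0,0],[5.5,0.3,-0.15,9,0,0,0],[2,0.3,-0.15,9,0,0,0],[2,0.3,-0.15,9,0,0,0],[2,0.3,-0.15,9,0,0,0],[2,0.3,-0.15,9,0,0,0],[2,0.3,-0.15,9,0,0,0],[2,0.3,-0.15,4,0,0,0],[2,0.3,-0.15,0,0,0,0],[2,0.3,-0.15,0,0,0,0]]]' 25; python3 -c "
from h import *
to2([.46,.16,.14],-.08);to2([.46,0,.14],-.08);to2([.539,.005,.12],-1.431)"
```

```text
t: 41.3
eef_pos: [0.5242, 0.3283, 0.1247]
ee_rot: [-3.135, -0.005, -0.08]
force: [1.1, 0.2, -2.6]
width: 0.0302
gripper_force: 25.0
t 41.3 shift [-5.05 17.28 -1.67] turn [-0.007 -0.005 -0.   ]
t 41.3 shift [-3.76 33.23 -1.77] turn [-0.007 -0.005 -0.   ]
t 41.3 shift [ 4.06 32.11  0.27] turn [-0.009  0.     1.351]
```

```bash
python3 -m creep '[[[2,-2,6,-1.5,0,0,0],[2,-4,12,-1.5,0,0,0],[2,-5,17.3,-1.5,0,0,0],[2,-4.5,23,-1.5,0,0,0.18],[2,-4,29,-1.5,0,0,0.36],[2,-3,33,-1.5,0,0,0.54],[2,0,33,-1,0,0,0.72],[2,3,32.2,-0.5,0,0,0.9],[2,4.1,32.1,0.2,0,0,1.08],[2,4.1,32.1,0.2,0,0,1.26],[2,4.1,32.1,0.2,0,0,1.351],[2,4.1,32.1,0.2,0,0,1.351],[2,4.1,32.1,0.2,0,0,1.351]]]'; python3 -c "
from h import *
to2([.539,.005,.036],-1.431)"
```

```text
t: 42.92
eef_pos: [0.5373, 0.0035, 0.118]
ee_rot: [-3.141, 0.002, -1.43]
force: [-0.1, 0.7, -1.1]
width: 0.0299
gripper_force: 25.0
t 42.925 shift [-0.12 -0.18  8.2 ] turn [-0.     0.002  0.001]
```

```bash
python3 -m creep '[[[2,-0.1,-0.2,4,0,0,0],[2,-0.1,-0.2,7.2,0,0,0],[2,-0.1,-0.2,8,0,0,0],[2,-0.1,-0.2,8.25,0,0,0],[2,-0.1,-0.2,8.3,0,0,0],[5,-0.1,-0.2,8.3,0,0,0],[5,-0.1,-0.2,8.3,0,0,0],[5,-0.1,-0.2,8.3,0,0,0],[5,-0.1,-0.2,4,0,0,0],[5,-0.1,-0.2,-3,0,0,0],[5,-0.1,-0.2,-3,0,0,0]]]'; python3 -c "
from h import *
to2([.46,.0,.16],-.08);to2([.48,.2,.16],-.08);to2([.55,.321,.15],-.08);to2([.605,.321,.12],-.08)"
```

```text
t: 44.3
eef_pos: [0.5425, 0.0054, 0.1533]
ee_rot: [-3.132, 0.002, -1.431]
force: [-0.3, 0.3, -0.3]
width: 0.05
gripper_force: 0.0
t 44.3 shift [-0.62  8.24 -0.75] turn [-0.01  -0.004 -1.351]
t 44.3 shift [-20.15   3.46  -0.65] turn [-0.01  -0.004 -1.351]
t 44.3 shift [-31.15  -5.15   0.45] turn [-0.01  -0.004 -1.351]
t 44.3 shift [-30.37 -10.56   3.5 ] turn [-0.01  -0.004 -1.351]
```

```bash
python3 -m creep '[[[7.5,-0.6,5,-0.7,0,0,-0.18],[7.5,-0.6,8.2,-0.7,0,0,-0.36],[7.5,-0.6,8.2,-0.7,0,0,-0.54],[7.5,-0.6,8.2,-0.7,0,0,-0.72],[7.5,-0.6,8.2,-0.7,0,0,-0.9],[7.5,-0.6,8.2,-0.7,0,0,-1.08],[7.5,-0.6,8.2,-0.7,0,0,-1.26],[7.5,-6,7,-0.7,0,0,-1.351],[7.5,-12,5.5,-0.7,0,0,-1.351],[7.5,-18,4,-0.7,0,0,-1.351],[7.5,-23,1,-0.7,0,0,-1.351],[7.5,-28,-3,0,0,0,-1.351],[7.5,-31,-6,0.4,0,0,-1.351],[7.5,-30.4,-10.5,2,0,0,-1.351],[7.5,-30.4,-10.5,3.5,0,0,-1.351],[7.5,-30.4,-10.5,3.5,0,0,-1.351],[7.5,-30.4,-10.5,3.5,0,0,-1.351]]]'; python3 -c "
from h import *
to2([.605,.3215,.018],-.08)"
```

```text
t: 46.42
eef_pos: [0.6011, 0.3203, 0.1148]
ee_rot: [-3.14, -0.001, -0.08]
force: [-0.2, 0.9, 0.3]
width: 0.0749
gripper_force: 0.0
t 46.425 shift [ 0.37 -0.13  9.68] turn [-0.002 -0.001 -0.   ]
```

```bash
python3 -m creep '[[[7.5,0.35,-0.1,4,0,0,0],[7.5,0.35,-0.1,8.5,0,0,0],[7.5,0.35,-0.1,9.7,0,0,0],[7.5,0.35,-0.1,9.7,0,0,0],[4,0.35,-0.1,9.7,0,0,0],[4,0.35,-0.1,9.7,0,0,0],[4,0.35,-0.1,9.7,0,0,0],[4,0.35,-0.1,9.7,0,0,0],[4,0.35,-0.1,4,0,0,0],[4,0.35,-0.1,0,0,0,0],[4,0.35,-0.1,0,0,0,0]]]' 25; python3 -c "
from h import *
to2([.46,.26,.12],-.08);to2([.46,.15,.12],-.08);to2([.4863,.0866,.12],.085)"
```

```text
t: 47.8
eef_pos: [0.6067, 0.3225, 0.1183]
ee_rot: [-3.135, -0.006, -0.08]
force: [0.4, -0.0, -3.1]
width: 0.0514
gripper_force: 25.0
t 47.8 shift [-14.12   7.41  -0.3 ] turn [-0.007 -0.006 -0.   ]
t 47.8 shift [-13.24  18.37  -0.37] turn [-0.007 -0.006 -0.   ]
t 47.8 shift [-10.11  24.48  -0.39] turn [-0.006 -0.006 -0.165]
```

```bash
python3 -m creep '[[[4,-5,2,-0.3,0,0,0],[4,-10,4,-0.3,0,0,0],[4,-14.1,7.4,-0.3,0,0,0],[4,-13.7,13,-0.3,0,0,-0.05],[4,-13.2,18.4,-0.3,0,0,-0.1],[4,-10.1,24.5,-0.3,0,0,-0.165],[4,-10.1,24.5,-0.3,0,0,-0.165],[4,-10.1,24.5,-0.3,0,0,-0.165],[4,-10.1,24.5,-0.3,0,0,-0.165]]]'; python3 -c "
from h import *
to2([.4863,.0866,.0243],.085)"
```

```text
t: 48.92
eef_pos: [0.4842, 0.0858, 0.1162]
ee_rot: [-3.14, -0.0, 0.085]
force: [-0.6, 0.7, -2.7]
width: 0.0518
gripper_force: 25.0
t 48.925 shift [ 0.22 -0.04  9.19] turn [-0.002 -0.    -0.   ]
```

```bash
python3 -m creep '[[[4,0.2,0,5,0,0,0],[4,0.2,0,8.2,0,0,0],[4,0.2,0,8.9,0,0,0],[4,0.2,0,9.15,0,0,0],[4,0.2,0,9.2,0,0,0],[7.5,0.2,0,9.2,0,0,0],[7.5,0.2,0,9.2,0,0,0],[7.5,0.2,0,9.2,0,0,0],[7.5,0.2,0,4,0,0,0],[7.5,0.2,0,-2,0,0,0],[7.5,-4,-8,-5,0,0,0],[7.5,-4,-16,-7,0,0,0],[7.5,-4,-24,-7,0,0,0],[7.5,-4,-30,-7,0,0,0],[7.5,-4,-30,-7,0,0,0],[7.5,-4,-30,-7,0,0,0]]]'; python3 -c "
from h import *
for n in('scene','top'): cv2.imwrite(f'pics/{n}11.png',grab_frame(n))
cv2.imwrite('pics/c12.png',np.hstack([cv2.resize(cv2.imread('pics/scene11.png')[140:350,90:340],(400,336),interpolation=cv2.INTER_CUBIC),cv2.resize(cv2.imread('pics/top11.png')[130:240,195:315],(400,366),interpolation=cv2.INTER_CUBIC)[:336]]))"
```

```text
t: 50.92
eef_pos: [0.419, 0.3843, 0.187]
ee_rot: [-3.139, -0.002, 0.088]
force: [-0.1, -0.5, -0.2]
width: 0.0753
gripper_force: 0.0
```

View pics/c12.png

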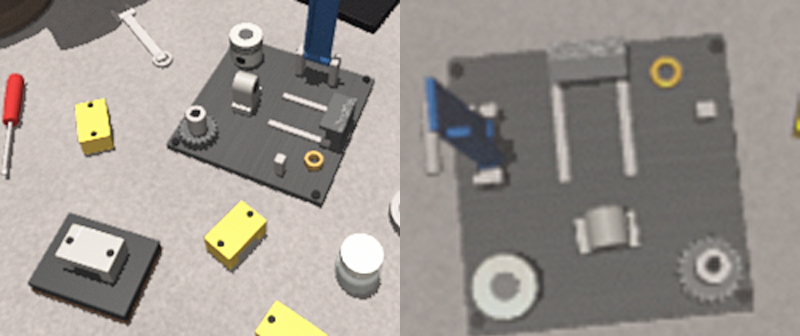

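Everything is standing upright. Compared with the first picture, the piston, gear and pedestal are each within about 1 px (3 mm) of where they started. The cap lies centred on the plate, so I'm handing in the job.

```bash
python3 -c "
from station import *
print(job_done())"
```

```text
the job is handed in; nothing more can be done
None
```

The job is handed in, with no verdict shown. At about 51 s the last pictures showed the cap flat on the plate about 1 mm off centre, the bar up, and the piston, gear and pedestal upright within about 3 mm of their starting places.

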